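# Close the draught shield and tare the balance

## Robot

A 6-joint arm with a two-finger parallel gripper is mounted at the origin on the work surface. World frame = base frame: x ahead of the robot, y to its left, z up, the work surface at z = 0. Lengths are in m, angles in rad, forces in N, time in s.
With the tool pointing down it reaches from about 0.275 to 1 m from the base axis. Payload 8.4 kg.
Tool frame: the origin (TCP) lies between the finger pads; the fingertips stand 14 mm ahead of it and the grasp point (between the pads) lies 5 mm behind it; z points along the fingers, y is the line along which they close (so a half turn about z gives the same grasp; the last joint's range is limited). The gripper opens to 85 mm and grips with 20 to 120 N. Pads are 22 mm wide; open, the fingers measure 114 mm over their backs; the gripper's body (76 mm by 85 mm) begins 54 mm behind the grasp point. The pads swing forward as they close: fully open they stand 13 mm farther back than shut.
Start: joints at [1.15, 0.353, 1.633, -0, 1.155, -0.002], TCP at [0.254, 0.571, 0.245] pointing down, gripper open.
Joint ranges: [-2.63, 2.63], [-0.92, 2.1], [0.06, 2.66], [-1.3, 4.44], [0, 2.69], [-3.02, 3.02]. Speed limits (rad/s): [2.22, 2.22, 2.79, 3.14, 3.14, 3.14].

## Interface

Orientations are given as a rotation vector (axis times angle).
In Python, from station import r gives the robot as it stands.
- The arm moves only by the shell command python3 -m inch 'ROWS' [FORCE]. ROWS is JSON, a list that holds one entry, the list of rows, each a list of 7 numbers: the shift along the world's x, y, z in mm, then the turn, a rotation vector about the world's x, y, z in degrees, then the closure, from -1 (fully open) to 1 (shut). In form: [[[x, y, z, wx, wy, wz, gripper], ...]]. A call has exactly 10 rows; each row shifts and turns the commanded pose from where the row before left it; what a row does not reach is not made up. A row lasts 1/8 s, in which the tool goes at most 62.5 mm and 10.7 degrees, less where a joint would pass 70% of its speed; a pose out of reach is approached as far as the arm can. A call is refused whole if a number of a shift passes 62.5 or a number of a turn 10.7, either way. A call with a gripper value outside its range is refused whole. The fingers move at their own pace and stop on an object; FORCE is the grip in N (left out, the last holds). Time passes only in rows, so rows that do not move let the fingers close, or fill a call up. It gives the time, the measured TCP pose, the force, the opening and the grip force at its end, in the units of the state.
- r.observe(): the state, without advancing time (a new reading comes with each control period).
- r.read_camera(name): name is "scene" or "side" or "wrist"; returns the picture (400x640x3 uint8, blue, green, red); there is no depth.
- r.get_calibration(name): a dict with "mtx" (3x3 intrinsics, pixels), "world_from_camera" (4x4, takes a point from camera to world coordinates); the wrist camera has in their place "tool_from_camera" (4x4, takes a point from camera to tool coordinates, whose origin is the TCP and whose axes are the flange's). Camera axes: x right, y down, z forward; pixel columns grow to the right and rows downward; lengths in m; the calibration is good to about 2 mm. A picture is of the moment at which its call begins: read the wrist's pose just before it. get_calibration takes no time and is no camera call.
- r.finish_job(): hands the job in; it is judged then, once.
The state is a dict: "t": time; "q": joint angles; "qd": joint speeds; "joint_efforts": joint torques, N m; "tcp_pos": TCP position; "orientation": TCP orientation; "wrist_force": force on the tool from outside, world axes, zero at the start; "ft_torque": the same for the moment, N m; "finger_gap": finger opening in m; "grip_force": force on a finger pad.
Only numpy, scipy, OpenCV 4.12 (cv2) and the standard library are available. Lean on these libraries where they do the work, as an engineer would, in place of code of your own. Each camera call takes 0.05 s, during which the arm holds its last target. There are 200 camera calls.

## Task

The sample vial already stands on the balance pan: push the balance's blue-framed sliding roof fully shut by its black tab, and only once it is shut press the blue tare key on the separate terminal well down and let it come up again. Leave the red power key alone, and do not pick up, shift or knock over the vial, the bottles or anything else lying about; nothing needs to be grasped.

Things in the scene. Friction and masses are not known exactly. Their poses are not given: they have to be found in the camera images.
- balance: White laboratory balance, fixed; base 260 (x) x 200 (y) x 65 mm high. Origin: centre of its underside; its -x side faces the robot, z up. At x = +35 mm a clear draught-shield box, 170 x 170 mm, rises to z = 150 mm round the pan (pan top at z = 77 mm). Its roof slides away to the balance's +y side, over two thin rails (z = 146 mm).
- lid_tab (a point): Middle of the top edge of the black upright tab on the roof, 189 mm above the table; moves with the roof, axes parallel to the balance's. Tab: 70 mm long (x), 12 mm thick (y), 31 mm tall above the roof's upper face. The roof's centre is 60 mm to the tab's +y side, so 140 mm of roof lies on that side below a pushing fingertip. Push the tab's +y face towards the balance's -y.
- shield_lid (a joint): Opening of the sliding roof in m: 0 = fully shut on its end stop, 0.135 = fully open; grows towards the balance's +y. Roof: blue frame 172 x 172 x 8 mm with a clear window. It slides with about 1.5 N of friction, stays where it is left and cannot be lifted off.
- vial: Small glass vial with white cap, 32 mm diameter, 55 mm tall, loose, upright on the pan inside the shield. Origin: centre of its underside, z up. Must stay as it is.
- terminal: White wireless terminal box, fixed, 120 (x) x 140 (y) x 40 mm high, with a dark display and two round keys, each 28 mm in diameter, in grey collars (44 mm diameter, top 10 mm below the key's top). It stands left or right of the balance. Origin: centre of its underside, z up.
- tare_top (a point): Centre of the top face of the blue tare key, 62 mm above the table when up; moves with the key; z up, x and y along the terminal's. It is the key on the terminal's +y side, 76 mm from the red key.
- tare (a joint): Travel of the blue tare key in m: 0 = up, 0.006 = fully down. Sprung: starts to move at 1.5 N, is fully down at 5 N, and comes up by itself.
- power_top (a point): Centre of the top face of the red power key, of the same size, on the terminal's -y side. Not to be pressed.
- power (a joint): Travel of the red power key in m: 0 = up, 0.006 = fully down.
- block: Wooden block 70 (x) x 150 (y) x 35 mm high, fixed, with three dropper bottles standing in its holes; on the other side of the balance from the terminal. Origin: centre of its underside.
- dropper0: Amber dropper bottle with black cap, 29 mm diameter, 85 mm tall, loose in the wooden block (its top is 95 mm above the table). Origin: centre of its underside.
- dropper1: Amber dropper bottle with black cap, 29 mm diameter, 85 mm tall, loose in the wooden block (its top is 95 mm above the table). Origin: centre of its underside.
- dropper2: Amber dropper bottle with black cap, 29 mm diameter, 85 mm tall, loose in the wooden block (its top is 95 mm above the table). Origin: centre of its underside.
- jar: Amber jar with white cap, 64 mm diameter, 90 mm tall, loose on the table. Origin: centre of its underside.
- weight: Brass calibration weight with a knob, 38 mm diameter, 56 mm tall, loose on the table. Origin: centre of its underside.
There are look-alikes about, which are no part of the job. Leave any purple look-alike of the terminal alone.

How it is judged:
On the way, in this order (a step that is already met when the one before it is completed fails the run):
1. the sliding roof is fully shut (value of joint shield_lid below 0.004 m), for 0.2 s.
2. the blue tare key is pressed well down, with the roof shut (value of joint tare above 0.0035 m and value of joint shield_lid below 0.004 m), for 0.05 s.
At the end, for the whole second after the job is handed in: The roof is within 4 mm of fully shut, both keys are up again (within 1.5 mm), and the vial stands upright and still on the pan (value of joint shield_lid below 0.004 m and value of joint each of tare, power below 0.0015 m and horizontal distance between vial and balance below 0.06 m and angle between vial's own z axis and vertical below 0.2 rad and linear speed of vial below 0.02 m/s); the robot touches nothing.
It fails at once if the tare key is pressed while the roof is still open (value of joint tare above 0.003 m and value of joint shield_lid above 0.008 m).
It fails at once if the red power key is pressed (value of joint power above 0.003 m).
It fails at once if the vial is moved, lifted or tipped (distance of vial from where it was at the start of the episode above 0.012 m or angle between vial's own z axis and vertical above 0.25 rad).
It fails at once if a bottle or another loose thing is moved more than 20 mm, lifted or knocked over (distance of any of dropper0, dropper1, dropper2, jar, weight from where it was at the start of the episode above 0.02 m or angle between any of dropper0, dropper1, dropper2, jar, weight's own z axis and vertical above 0.5 rad).
It also fails if it takes over 45 s, if anything falls off the work surface, if the arm or the gripper's body presses on something with over 40 N, if the wrist force passes 120 N, or if a joint passes its speed limit or range.

## Working session

There is one attempt and no reset: what is moved stays moved. The work goes in short steps, Python scripts to look and compute and a shell command to move; the robot and the scene stay as the last step left them, time stands still between calls to the robot, and variables do not carry over. Pictures are saved under pics/ and viewed, at most 10 in all, crops included, and the job is handed in when it is done.

```bash
mkdir -p pics; python3 - <<'E'
from station import r
import cv2
s=r.observe();print(s['t'],s['tcp_pos'],s['orientation'],s['finger_gap'])
for n in('scene','side'):
    cv2.imwrite(f'pics/{n}0.png',r.read_camera(n)); c=r.get_calibration(n); print(n,c['mtx'],c['world_from_camera'])
E
```

```text
0.0 [0.25396752 0.57055942 0.24455286] [-6.52936659e-01 -3.07268034e+00  2.17761924e-03] 0.08501915463613308
scene [[447.82803036   0.         321.58513168]
 [  0.         447.82803036 203.56969534]
 [  0.           0.           1.        ]] [[ 0.16624776  0.72804898 -0.66506117  1.29246888]
 [ 0.98605433 -0.1279736   0.10639364 -0.11340277]
 [-0.00765049 -0.67347415 -0.73917118  1.04754076]
 [ 0.          0.          0.          1.        ]]
side [[418.13367718   0.         319.83372416]
 [  0.         418.13367718 202.27629313]
 [  0.           0.           1.        ]] [[-0.67527255 -0.43002415  0.59923803 -0.19164144]
 [-0.73748774  0.38165405 -0.55718221  0.60172815]
 [ 0.01090019 -0.81818055 -0.57485804  0.76351613]
 [ 0.          0.          0.          1.        ]]
```

View pics/scene0.png

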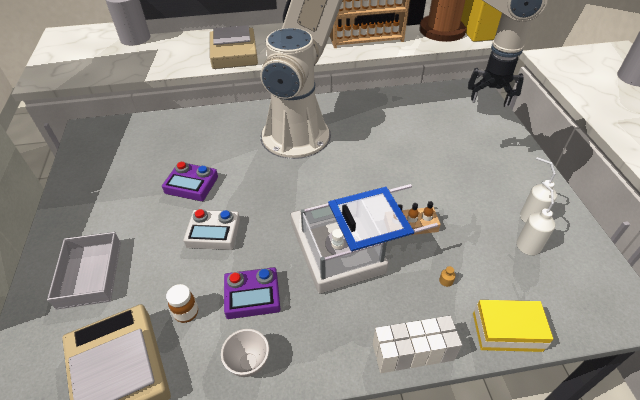

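View pics/side0.png

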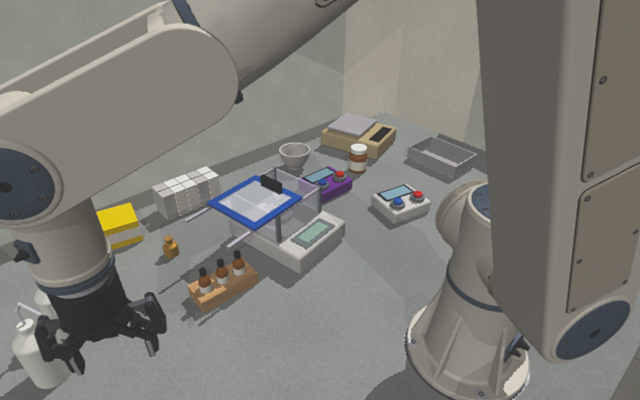

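The scene view shows the white terminal near (212,230) with its blue key at about (226,216). The roof is open towards +y and its tab is at about (348,218). In the side view the tab is at (271,184) and the blue key at (398,203). Next I'll enlarge crops for finer pixel readings.

```bash
python3 - <<'E'
import cv2,numpy as np
a=cv2.imread('pics/scene0.png');b=cv2.imread('pics/side0.png')
def c(i,x,y,w,h,f): return cv2.resize(i[y:y+h,x:x+w],None,fx=f,fy=f,interpolation=cv2.INTER_CUBIC)
cv2.imwrite('pics/c1.png',c(a,180,170,240,120,3.3333))
cv2.imwrite('pics/c2.png',c(b,200,160,240,120,3.3333))
E
```

```text
(no output)
```

View pics/c1.png

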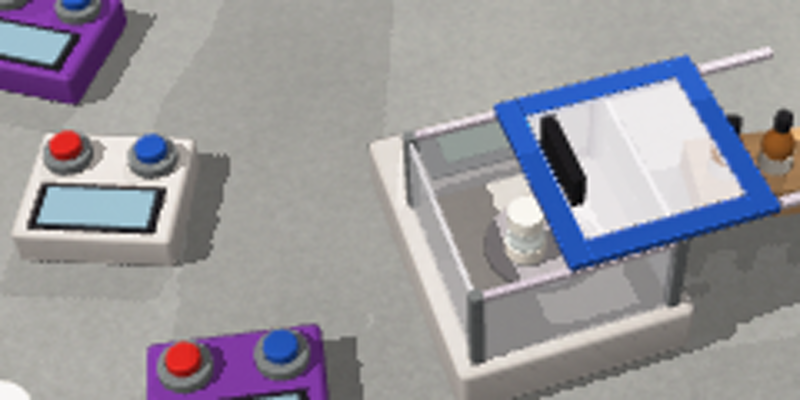

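View pics/c2.png

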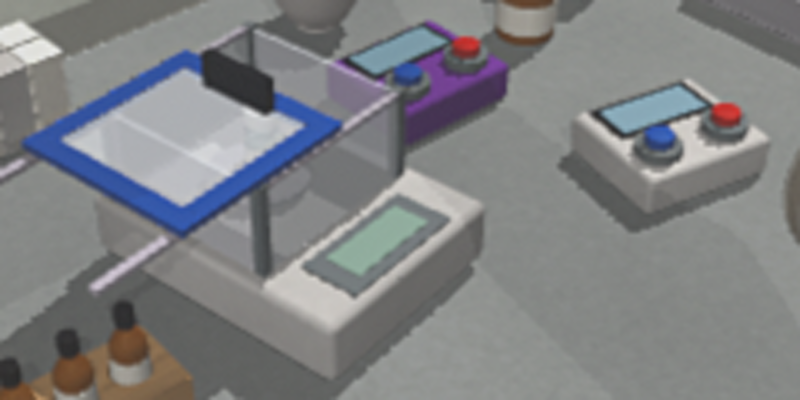

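```bash
cat >h.py <<'E'
import numpy as np
from station import r
def ray(n,uv,z,T=None):
    c=r.get_calibration(n);T=c['world_from_camera'] if T is None else T
    d=T[:3,:3]@np.linalg.solve(c['mtx'],[uv[0],uv[1],1]);o=T[:3,3]
    return o+d*(z-o[2])/d[2]
E
python3 - <<'E'
from h import *
np.set_printoptions(precision=4,suppress=True)
def sc(p,z):return ray('scene',(180+p[0]/3.3333,170+p[1]/3.3333),z)
def sd(p,z):return ray('side',(200+p[0]/3.3333,160+p[1]/3.3333),z)
print('blue',sc((152,147),.062),sd((661,136),.062));print('red',sc((66,145),.062),sd((727,113),.062))
R=np.array([sc(p,.158) for p in((497,107),(688,57),(778,208),(573,268))]);print(R,R.mean(0))
print([np.linalg.norm(R[i]-R[i-1]) for i in range(4)])
S=np.array([sd(p,.158) for p in((22,143),(183,230),(342,126))]);print(S,(S[0]+S[2])/2)
print('tabtop side',sd((203,52),.189),sd((273,84),.189),'scene',sc((546,116),.189),sc((580,200),.158))
for z in(.150,):print('front wall top corners scene',sc((410,135),z),sc((475,295),z))
E
```

```text
blue [ 0.3982 -0.2546  0.062 ] [ 0.3918 -0.2561  0.062 ]
red [ 0.3828 -0.3291  0.062 ] [ 0.3752 -0.3298  0.062 ]
[[0.4903 0.0355 0.158 ]
 [0.4623 0.2021 0.158 ]
 [0.6298 0.2273 0.158 ]
 [0.6582 0.062  0.158 ]] [0.5601 0.1317 0.158 ]
[np.float64(0.16991015785450927), np.float64(0.16902029744518987), np.float64(0.16941898723119572), np.float64(0.16769595349454022)]
[[0.6256 0.2285 0.158 ]
 [0.4599 0.199  0.158 ]
 [0.4835 0.0343 0.158 ]] [0.5545 0.1314 0.158 ]
tabtop side [0.5995 0.0783 0.189 ] [0.5265 0.0659 0.189 ] scene [0.5342 0.066  0.189 ] [0.5963 0.0809 0.158 ]
front wall top corners scene [ 0.501  -0.0373  0.15  ] [ 0.664  -0.0121  0.15  ]
```

```bash
python3 -m inch '[[[20,-30,0,0,0,5.5,1],[30,-44,0,0,0,5.5,1],[32,-46,0,0,0,5.5,1],[32,-46,0,0,0,5.5,1],[32,-46,0,0,0,5.5,1],[32,-46,0,0,0,5.5,1],[32,-46,0,0,0,0,1],[32,-46,0,0,0,0,1],[32,-46,0,0,0,0,1],[30,-48,0,0,0,0,1]]]' 30
python3 - <<'E'
from station import r
import cv2
s=r.observe();print(s['t'],s['tcp_pos'],s['orientation'],s['finger_gap'],s['wrist_force'])
cv2.imwrite('pics/s1.png',r.read_camera('scene'));cv2.imwrite('pics/w1.png',r.read_camera('wrist'))
c=r.get_calibration('wrist');print(c)
E
```

```text
t: 1.35
tcp_pos: [0.5589, 0.1254, 0.2451]
orientation: [0.247, -3.132, -0.0]
wrist_force: [0.9, 0.5, 0.6]
finger_gap: -0.0004
grip_force: 0.0
1.35 [0.55892827 0.1253543  0.24508719] [ 2.46577992e-01 -3.13172776e+00 -1.62105026e-04] -0.0003949097129219544 [0.8578371  0.50517812 0.56346354]
{'mtx': array([[350.80434851,   0.        , 314.39193734],
       [  0.        , 350.80434851, 198.08314807],
       [  0.        ,   0.        ,   1.        ]]), 'tool_from_camera': array([[-7.55201116e-04, -9.46194624e-01, -3.23597224e-01,
         8.38289502e-02],
       [ 9.99999707e-01, -6.74133208e-04, -3.62610273e-04,
         4.00071955e-04],
       [ 1.24952257e-04, -3.23597403e-01,  9.46194856e-01,
        -1.28026737e-01],
       [ 0.00000000e+00,  0.00000000e+00,  0.00000000e+00,
         1.00000000e+00]])}
```

View pics/w1.png

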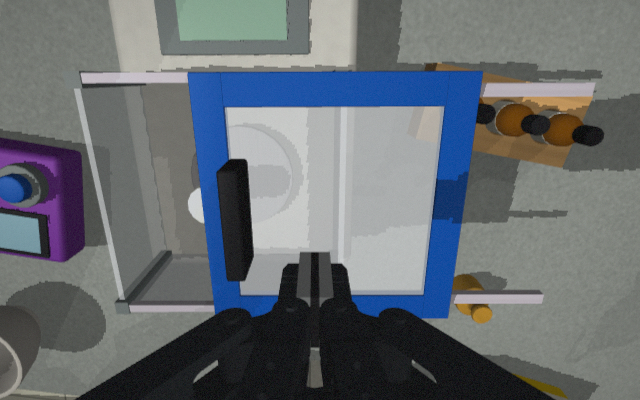

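The wrist view shows the tab's top face centred at about (231,222), left of the shut fingers. Those are at about (315,260), and the path between them is clear.

```bash
python3 - <<'E'
from h import *
from scipy.spatial.transform import Rotation as Ro
s=r.observe();W=np.eye(4);W[:3,:3]=Ro.from_rotvec(s['orientation']).as_matrix();W[:3,3]=s['tcp_pos']
T=W@r.get_calibration('wrist')['tool_from_camera']
for uv in((231,222),(222,165),(222,278),(240,165),(190,72),(481,72),(447,318)): print(uv,ray('wrist',uv,.189 if 215<uv[0]<250 else .158,T).round(4))
print(W[:3,:3].round(3))
y=np.array([-.16,.987]);tab=np.array([.565,.0725]);print((s['tcp_pos'][:2]-tab)@y, (s['tcp_pos'][:2]-tab)@[.987,.16])
E
```

```text
(231, 222) [0.5611 0.0752 0.189 ]
(222, 165) [0.5287 0.0679 0.189 ]
(222, 278) [0.5984 0.0726 0.189 ]
(240, 165) [0.5272 0.0775 0.189 ]
(190, 72) [0.4851 0.0388 0.158 ]
(481, 72) [0.4597 0.2046 0.158 ]
(447, 318) [0.6273 0.2316 0.158 ]
[[-0.988 -0.153  0.001]
 [-0.153  0.988 -0.001]
 [-0.001 -0.001 -1.   ]]
0.050367705180919896 0.0034822184717309248
```

```bash
python3 -m inch '[[[0,0,-14,0,0,0,1],[0,0,-14,0,0,0,1],[0,0,-14,0,0,0,1],[0,0,-13,0,0,0,1],[1.5,-10,0,0,0,0,1],[1.5,-10,0,0,0,0,1],[1.5,-10,0,0,0,0,1],[1.5,-10,0,0,0,0,1],[1.5,-10,0,0,0,0,1],[1.5,-10,0,0,0,0,1]]]'
python3 - <<'E'
from station import r
import cv2
cv2.imwrite('pics/w2.png',r.read_camera('wrist'))
E
```

```text
t: 2.7
tcp_pos: [0.5676, 0.0664, 0.1906]
orientation: [-0.246, 3.131, 0.0]
wrist_force: [0.4, 2.0, 1.7]
finger_gap: 0.0001
grip_force: 0.9
```

View pics/w2.png

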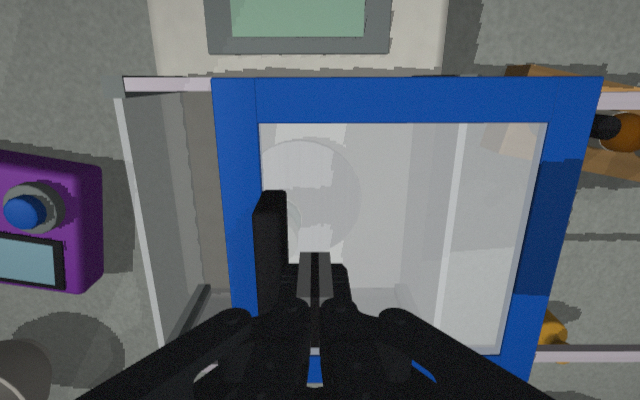

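The fingers are now against the tab's +y face (about 2 N) and the roof is moving. About 40–55 mm of opening is left, so I'll keep pushing.

```bash
python3 -m inch '[[[1,-6,0,0,0,0,1],[1,-6,0,0,0,0,1],[1,-6,0,0,0,0,1],[1,-6,0,0,0,0,1],[1,-6,0,0,0,0,1],[0.8,-5,0,0,0,0,1],[0.5,-3,0,0,0,0,1],[0,0,0,0,0,0,1],[0,0,0,0,0,0,1],[0,0,0,0,0,0,1]]]'
python3 - <<'E'
from station import r
import cv2
cv2.imwrite('pics/w3.png',r.read_camera('wrist'))
E
```

```text
t: 4.0
tcp_pos: [0.5735, 0.029, 0.1902]
orientation: [-0.247, 3.132, -0.0]
wrist_force: [0.1, 0.4, 0.1]
finger_gap: -0.0001
grip_force: 0.0
```

View pics/w3.png

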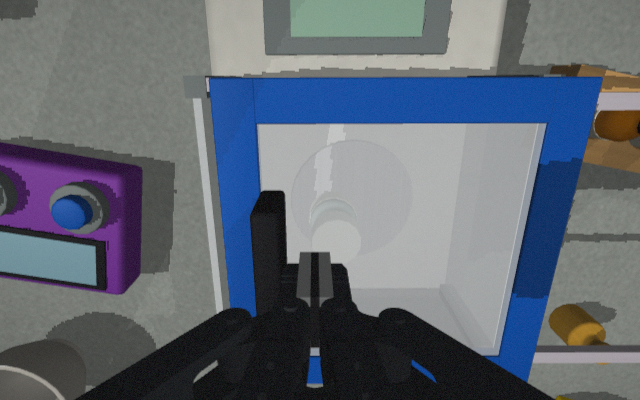

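The roof's edge is at x≈210 and the wall's edge at x≈197, so about 10–15 mm is left. I'll creep forward and watch the force.

```bash
python3 -m inch '[[[0.2,-1.5,0,0,0,0,1],[0.2,-1.5,0,0,0,0,1],[0.2,-1.5,0,0,0,0,1],[0.2,-1.5,0,0,0,0,1],[0.2,-1.5,0,0,0,0,1],[0.2,-1.5,0,0,0,0,1],[0.2,-1,0,0,0,0,1],[0.2,-1,0,0,0,0,1],[0,0,0,0,0,0,1],[0,0,0,0,0,0,1]]]'
```

```text
t: 5.3
tcp_pos: [0.5749, 0.0178, 0.1903]
orientation: [0.247, -3.132, 0.0]
wrist_force: [0.1, -0.4, 0.1]
finger_gap: -0.0001
grip_force: 0.1
```

```bash
python3 -m inch '[[[0.2,-1.2,0,0,0,0,1],[0.2,-1,0,0,0,0,1],[0.2,-1,0,0,0,0,1],[0.2,-1,0,0,0,0,1],[0.2,-1,0,0,0,0,1],[0,0,0,0,0,0,1],[0,0,0,0,0,0,1],[0,0,0,0,0,0,1],[0,0,0,0,0,0,1],[0,0,0,0,0,0,1]]]'
python3 - <<'E'
from station import r
import cv2
cv2.imwrite('pics/w4.png',r.read_camera('wrist'))
E
```

```text
t: 6.55
tcp_pos: [0.5754, 0.0153, 0.1902]
orientation: [0.246, -3.131, -0.007]
wrist_force: [-2.7, 14.8, 2.0]
finger_gap: 0.0
grip_force: 7.6
```

View pics/w4.png

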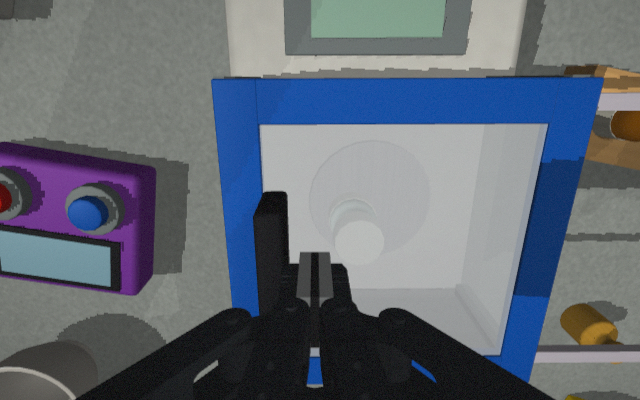

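The wall no longer shows and the force rose to 14.8 N against the end stop, so the roof is shut. I'll back off, go up and move over the blue key.

```bash
python3 -m inch '[[[-1,8,0,0,0,0,1],[0,0,30,0,0,0,1],[0,0,30,0,0,0,1],[-20,-30,0,0,0,0,1],[-32,-48,0,0,0,0,1],[-32,-48,0,0,0,0,1],[-32,-48,0,0,0,0,1],[-32,-48,0,0,0,0,1],[-32,-50,-40,0,0,0,1],[0,0,-50,0,0,0,1]]]'
python3 - <<'E'
from station import r
import cv2
s=r.observe();print(s['tcp_pos'])
cv2.imwrite('pics/w5.png',r.read_camera('wrist'))
E
```

```text
t: 7.85
tcp_pos: [0.3984, -0.2484, 0.1658]
orientation: [-0.24, 3.13, -0.006]
wrist_force: [0.2, -0.1, 0.8]
finger_gap: -0.0
grip_force: 0.0
[ 0.39842531 -0.24838013  0.16582694]
```

View pics/w5.png

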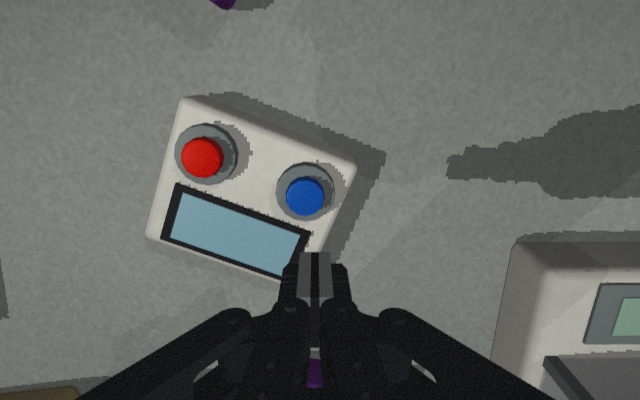

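The white terminal is below the fingers. Its blue key top is at (305,197) and the red one at (202,157).

```bash
python3 - <<'E'
from h import *
from scipy.spatial.transform import Rotation as Ro
s=r.observe();W=np.eye(4);W[:3,:3]=Ro.from_rotvec(s['orientation']).as_matrix();W[:3,3]=s['tcp_pos']
T=W@r.get_calibration('wrist')['tool_from_camera']
b=ray('wrist',(305,197),.062,T);print(s['t'],s['tcp_pos'],b,ray('wrist',(202,157),.062,T),(b-s['tcp_pos'])*1000)
E
```

```text
7.9 [ 0.39543555 -0.24503993  0.15954675] [ 0.38850905 -0.25195981  0.062     ] [ 0.37145079 -0.3224337   0.062     ] [ -6.9264969   -6.91988431 -97.54675061]
```

Taking the pose at the moment of the picture, the key is at about (0.392, -0.255), which agrees with the first estimates. I'll centre over it and go down.

```bash
python3 -m inch '[[[-3,-10,0,0,0,0,1],[0,0,0,0,0,0,1],[0,0,-15,0,0,0,1],[0,0,-15,0,0,0,1],[0,0,-15,0,0,0,1],[0,0,-10,0,0,0,1],[0,0,-8,0,0,0,1],[0,0,-6,0,0,0,1],[0,0,0,0,0,0,1],[0,0,0,0,0,0,1]]]'
```

```text
t: 9.15
tcp_pos: [0.3963, -0.255, 0.0966]
orientation: [-0.246, 3.132, -0.0]
wrist_force: [-0.1, -0.2, 0.6]
finger_gap: -0.0003
grip_force: 0.0
```

```bash
python3 -m inch '[[[-4,0,-4,0,0,0,1],[0,0,-4,0,0,0,1],[0,0,-3,0,0,0,1],[0,0,-3,0,0,0,1],[0,0,-3,0,0,0,1],[0,0,-2,0,0,0,1],[0,0,-2,0,0,0,1],[0,0,-1.5,0,0,0,1],[0,0,0,0,0,0,1],[0,0,0,0,0,0,1]]]'
```

```text
t: 10.4
tcp_pos: [0.3921, -0.2549, 0.074]
orientation: [-0.247, 3.132, -0.0]
wrist_force: [0.1, 0.8, 2.6]
finger_gap: 0.0001
grip_force: 1.3
```

```bash
python3 -m inch '[[[0,0,-1.5,0,0,0,1],[0,0,-1.2,0,0,0,1],[0,0,-1,0,0,0,1],[0,0,0,0,0,0,1],[0,0,0,0,0,0,1],[0,0,0,0,0,0,1],[0,0,0,0,0,0,1],[0,0,0,0,0,0,1],[0,0,0,0,0,0,1],[0,0,0,0,0,0,1]]]'
```

```text
t: 11.65
tcp_pos: [0.3921, -0.2549, 0.0702]
orientation: [-0.247, 3.132, -0.0]
wrist_force: [-0.6, 0.1, 5.0]
finger_gap: 0.0002
grip_force: 2.4
```

```bash
python3 -m inch '[[[0,0,-1,0,0,0,1],[0,0,-0.5,0,0,0,1],[0,0,0,0,0,0,1],[0,0,0,0,0,0,1],[0,0,10,0,0,0,1],[0,0,30,0,0,0,1],[0,0,40,0,0,0,1],[0,0,40,0,0,0,1],[0,0,0,0,0,0,1],[0,0,0,0,0,0,1]]]'
python3 - <<'E'
from station import r
import cv2
a=r.read_camera('scene')
cv2.imwrite('pics/s6.png',cv2.resize(a[150:300,160:440],None,fx=2.8,fy=2.8,interpolation=2))
E
```

```text
t: 12.9
tcp_pos: [0.3918, -0.2547, 0.1881]
orientation: [0.247, -3.131, -0.0]
wrist_force: [-0.1, -0.1, 0.5]
finger_gap: -0.0003
grip_force: 0.0
```

View pics/s6.png

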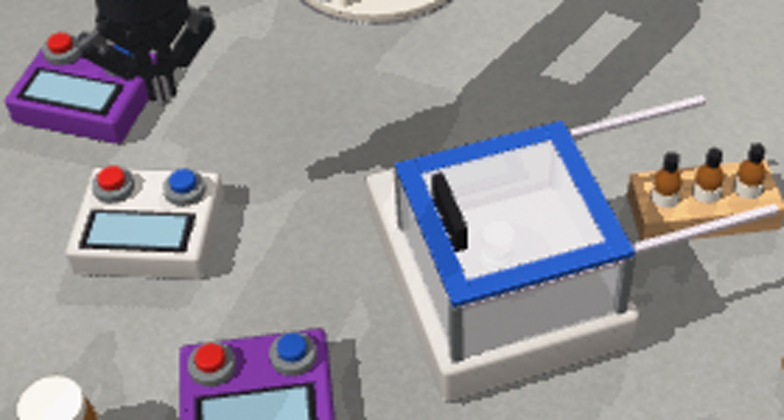

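The roof is shut over the vial, with its corners at (397,165) and (455,303) lying on the posts. Both keys are up, at (183,182) and (112,178), and the gripper is well clear, so I'll hand in.

```bash
python3 -c "
from station import r
print(r.finish_job())"
```

```text
the job is handed in; nothing more can be done
None
```

The job is handed in: the roof was pushed shut against its end stop (14.8 N), then the blue tare key was pressed about 5 mm down (estimated from about 4.4 N) and came up again; the verdict was not shown.

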